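# Overhang a control-gear plate over the open parts drawer and hold it

### The arm

A 6-joint arm with a two-finger parallel gripper is mounted at the origin on the work surface. World frame = base frame: x ahead of the robot, y to its left, z up, the work surface at z = 0. Lengths are in mm, angles in rad, forces in N, time in s.
With the tool pointing down it reaches from about 350 to 950 mm from the base axis. Payload 17.4 kg.
Tool frame: the origin (TCP) lies midway between the tips of the shut fingers; the grasp point (between the pads) lies 19 mm behind it (bot.grip_depth is the z of the grasp point in the tool frame, in mm); z points along the fingers, y is the direction in which the jaws open and shut (so a half turn about z gives the same grasp; the last joint's range is limited). The gripper opens to 93 mm and grips with 3 to 60 N. Pads are 15 mm wide; open, the fingers measure 128 mm over their backs; the gripper's body (75 mm by 188 mm) begins 65 mm behind the grasp point.
Start: joints at [1.231, 0.116, 1.442, -0, 1.584, -0.038], TCP at [200.645, 644.495, 218.646] pointing down, gripper open.
Joint ranges: [-2.83, 2.83], [-0.83, 2.19], [0.07, 2.5], [-1.14, 4.28], [0.01, 3], [-2.97, 2.97]. Speed limits (rad/s): [1.89, 1.89, 2.22, 3.14, 3.14, 3.14].

### API

Orientations are given as a unit quaternion [w, x, y, z].
In Python, from bench import bot, cams gives the robot as it stands.
- The arm moves only by the shell command python3 -m handwheel 'ROWS'. ROWS is a JSON object of lists of equal length, an entry for each row: "slide": the shift along the tool's x, y, z normalised to -1 to 1, where 1 is 5 cm, a list of three; "rotation": the turn, a rotation vector about the tool's x, y, z normalised to -1 to 1, where 1 is 0.15 rad, a list of three; "gripper": the opening, from 0 (shut) to 1 (fully open). A call has 1 to 12 rows; each row shifts and turns the pose as measured when the row begins, along the tool's axes as they then stand; what a row does not reach is not made up. A row lasts 1/10 s, in which the tool goes at most 50 mm and 8.59 degrees, less where a joint would pass 70% of its speed; a pose out of reach is approached as far as the arm can. A call with a number of a shift or a turn outside -1 to 1 is refused whole. A call with a gripper value outside its range is refused whole. The fingers move at their own pace and stop on an object; the grip force is fixed at half the most. Time passes only in rows, so rows that do not move let the fingers close. It gives the time, the measured TCP pose, the force and the opening at its end, in the units of the state.
- bot.get_state(): the state, without advancing time (a new reading comes with each control period).
- cams.grab_frame(name): name is "side" or "top" or "wrist"; returns the picture (420x560x3 uint8, red, green, blue); there is no depth.
- cams.calibration(name): a dict with "mtx" (3x3 intrinsics, pixels), "view" (4x4, takes a point from world to camera coordinates); the wrist camera has in their place "mount" (4x4, takes a point from camera to tool coordinates, whose origin is the TCP and whose axes are the flange's). Camera axes: x right, y down, z forward; pixel columns grow to the right and rows downward; lengths in mm; the calibration is good to about 2 mm. A picture is of the moment at which its call begins: read the wrist's pose just before it. calibration takes no time and is no camera call.
- bot.job_done(): hands the job in, once; it reports no verdict.
The state is a dict: "time": time; "joint_positions": joint angles; "qd": joint speeds; "joint_efforts": joint torques, N m; "tcp_pos": TCP position; "tool_rot": TCP orientation; "contact_force": force on the tool from outside, world axes, zero at the start; "torque": the same for the moment, N m; "gripper_width": finger opening in mm.
Only numpy, scipy, OpenCV 4.12 (cv2) and the standard library are available. Lean on these libraries where they do the work, as an engineer would, in place of code of your own. Each camera call takes 0.05 s, during which the arm holds its last target.

### The job

Pull the top drawer of the bench drawer unit out to its stop. Then slide the mounting plate, transformer end first, along the unit's top and out over the open drawer until the black line drawn across the plate lies along the unit's front top edge over its whole width, so that the transformer's nuts will drop into the drawer when its screws are undone. The plate is nose-heavy there and tips unless held: keep it flat on the unit, never lift it off or let it tip, leave the other things on the bench alone, and finish still holding the plate in place - do not let go.

Things in the scene. Friction and masses are not known exactly. Their poses are not given: they have to be found in the camera images.
- unit: Grey steel bench-top drawer unit with three drawers, 320 deep (x) x 220 wide (y) x 180 high (z) mm, fixed to the bench. Origin: centre of its underside, on the bench. Its own x axis points from its front to its back; the front, with the drawers, is at its -x side, the flat top is 180 mm above the origin.
- unit_edge (a point): Middle of the unit's front top edge (the straight edge of the top panel above the drawers, 220 mm long along the unit's y). Axes as the unit's: -x points outward, the way the drawers open and the plate is to slide.
- drawer_top (a joint): Travel of the top drawer in m along the unit's -x: 0 = shut, 0.170 = out at its stop; it may start ajar. It stays where it is left; pulling takes about 2 N. Its front is 48 mm high and 201 mm wide; inside it is 188 mm wide and its side walls begin 19 mm below the unit's top.
- handle (a point): Middle of the top drawer's bow handle: a straight round bar 10 mm thick and 100 mm long, along the unit's y, level, its axis 38 mm in front of the drawer's face and 29 mm below the unit's top (about 33 mm clear between bar and face). It moves with the drawer. The handles of the lower drawers lie 51 mm below one another.
- plate: Loose aluminium plate 260 (x) x 130 (y) x 4 mm lying on the unit's top, a little askew. Origin: centre of its underside. Its -x end bears the transformer and goes out first. 215 mm from that end a DIN rail carries grey terminal blocks (42 x 48 mm, top 43 mm above the underside). In all 0.7 to 0.99 kg; centre of mass about 102 mm from the -x end, 28 mm on the transformer's side of the line.
- transformer_top (a point): Centre of the top of the transformer on the plate's centre line, 60 mm from its -x end, 50 mm above the plate's underside. Steel core 46 (x) x 38 (y) x 46 mm high, flat upright faces at both x sides; low feet with screws (5 mm high) reach 13 mm beyond these; coil ends stand out at the y sides (58 mm over both, 10 to 42 mm above the plate's underside).
- line_left (a point): End, at the plate's +y edge, of the middle of the 4 mm wide black marker line drawn straight across the plate's top, 130 mm from its -x end (parallel to that end). 4 mm above the plate's underside. Axes as the plate's.
- line_right (a point): The other end of the same line, at the plate's -y edge.
- multimeter: Bystander: black hand multimeter lying on the bench, 150 x 78 x 41 mm. Origin: centre of its underside.
- solder_reel: Bystander: solder reel standing on its flange on the bench, 64 mm across, 50 mm high. Origin: centre of its underside.
- screwdriver: Bystander: black-handled screwdriver lying on the bench, 200 mm long, 26 mm thick. Origin: its middle, at bench level.
- flux_jar: Bystander: small amber jar with a black cap, 48 mm across, 65 mm high, upright on the bench. Origin: centre of its underside.

How it is judged (in metres and radians):
On the way, in this order (a step that is already met when the one before it is completed fails the run):
1. the top drawer is out at its stop (within 6 mm) (value of joint drawer_top above 0.164 m), for 0.2 s.
2. the drawn line has come out to the unit's front edge, the plate still flat on the unit (x of line_left in the frame of unit_edge between -0.006 and 0.006 m and x of line_right in the frame of unit_edge between -0.006 and 0.006 m and angle between plate's own z axis and vertical below 0.04 rad), for 0.2 s.
At the end, for the whole second after the job is handed in: Drawer within 10 mm of its stop; both ends of the line within 6 mm of the unit's front top edge and 4 mm of their resting height; transformer over the drawer (within 50 mm of its middle, sideways); plate within 0.04 rad of level, still, and held by the robot (over 1 N between them) (all of step 2 and value of joint drawer_top above 0.16 m and z of line_left in the frame of unit_edge between 0 and 0.008 m and z of line_right in the frame of unit_edge between 0 and 0.008 m and x of transformer_top in the frame of unit_edge below -0.05 m and y of transformer_top in the frame of unit_edge between -0.05 and 0.05 m and linear speed of plate below 0.02 m/s and contact force between any of the fingers, the arm and plate above 1 N); the arm keeps its last pose, push and grip.
It fails at once if the plate tips over the edge, or is tilted up (more than 0.12 rad) (angle between plate's own z axis and vertical above 0.12 rad).
It fails at once if the plate is lifted off the unit's top (the drawn line more than 15 mm above where it lies) (z of any of line_left, line_right in the frame of unit_edge above 0.019 m).
It fails at once if a bystander is moved by more than 30 mm (distance of any of multimeter, solder_reel, flux_jar, screwdriver from where it was at the start of the episode above 0.03 m).
It also fails if it takes over 51 s, if anything falls off the work surface, if the arm or the gripper's body presses on something with over 40 N, if the wrist force passes 120 N, or if a joint passes its speed limit or range.

## Working session

There is one attempt and no reset: what is moved stays moved. The work goes in short steps, Python scripts to look and compute and a shell command to move; the robot and the scene stay as the last step left them, time stands still between calls to the robot, and variables do not carry over. Pictures are saved under pics/ and viewed, and the job is handed in when it is done.

```bash
mkdir -p pics; ls
python3 - <<'E'
from bench import bot,cams
import cv2
for n in ["side","top","wrist"]:
    s=bot.get_state()
    f=cams.grab_frame(n); cv2.imwrite(f"pics/{n}0.png",f[:,:,::-1])
    print(n,{k:v.round(3).tolist() if hasattr(v,'round') else v for k,v in cams.calibration(n).items()})
print(s, bot.grip_depth)
E
```

```text
pics
side {'mtx': [[433.687, 0.0, 282.852], [0.0, 433.687, 204.225], [0.0, 0.0, 1.0]], 'view': [[0.885, -0.466, -0.004, -498.316], [-0.283, -0.531, -0.799, 220.693], [0.37, 0.708, -0.601, 960.216], [0.0, 0.0, 0.0, 1.0]]}
top {'mtx': [[472.505, 0.0, 270.266], [0.0, 472.505, 217.437], [0.0, 0.0, 1.0]], 'view': [[-0.007, -1.0, 0.006, -110.452], [-0.986, 0.006, -0.165, 549.951], [0.165, -0.007, -0.986, 1210.756], [0.0, 0.0, 0.0, 1.0]]}
wrist {'mtx': [[330.054, 0.0, 283.272], [0.0, 330.054, 212.069], [0.0, 0.0, 1.0]], 'mount': [[-0.0, -0.961, -0.276, 77.722], [1.0, -0.001, 0.001, 1.052], [-0.001, -0.276, 0.961, -166.838], [0.0, 0.0, 0.0, 1.0]]}
{'time': 0.1, 'joint_positions': array([ 1.23116996e+00,  1.16465419e-01,  1.44219500e+00,  1.89264368e-05,
        1.58402113e+00, -3.77375971e-02]), 'qd': array([ 0.00050883, -0.00317845, -0.00216665,  0.00113577, -0.0004356 ,
       -0.00066251]), 'joint_efforts': array([ 1.57990024e-03, -7.22899103e+01, -6.23862934e+01,  7.82369007e-02,
        2.26826663e-02, -2.73412456e-05]), 'tcp_pos': array([200.59436716, 644.309636  , 217.96268258]), 'tool_rot': array([-1.11413439e-04,  1.50371706e-01,  9.88629381e-01, -5.33009631e-04]), 'contact_force': array([ 0.25609387, -1.43623887, -0.20071828]), 'torque': array([ 0.00052449,  0.00945373, -0.01378534]), 'gripper_width': 92.9934365852126} -18.8
```

View pics/side0.png

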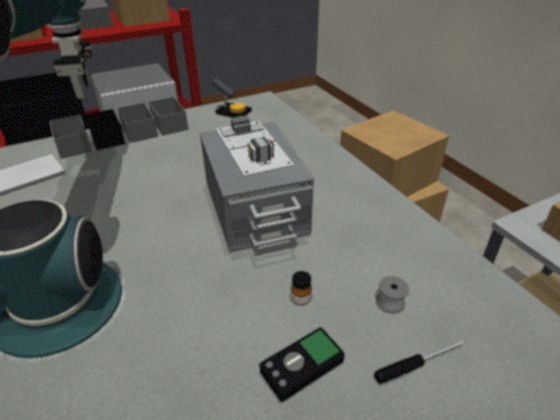

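View pics/top0.png

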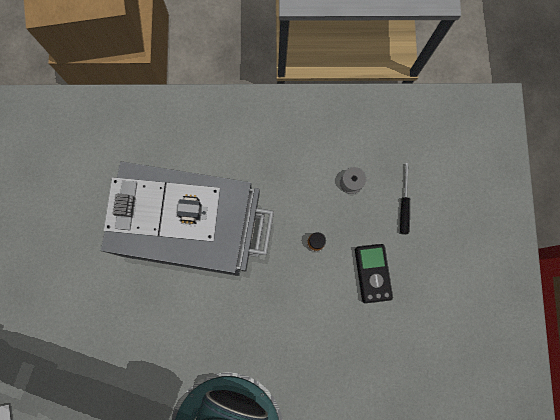

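View pics/wrist0.png

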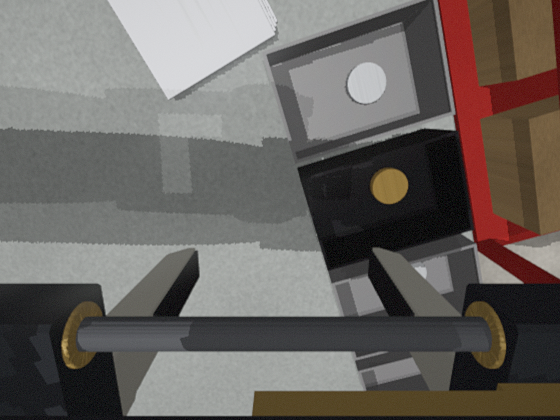

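The side view shows the unit with its drawers facing −y (the flux jar and multimeter are in front of it). In the top view the unit spans about px (102–255, 162–273), the handle bar is at about (265,232), and the plate lies at about (105–218, 178–241) with its line near (162,208). Next I measure these.

```bash
cat > h.py <<'E'
import numpy as np, cv2
from bench import bot,cams
from scipy.spatial.transform import Rotation as R
def cam(n):
    c=cams.calibration(n); return np.array(c['mtx']),np.array(c['view'])
def ray(n,uv):
    K,V=cam(n); C=-V[:3,:3].T@V[:3,3]
    d=V[:3,:3].T@np.linalg.inv(K)@np.array([uv[0],uv[1],1.]); return C,d
def onz(n,uv,z):
    C,d=ray(n,uv); return C+d*(z-C[2])/d[2]
def proj(n,P):
    K,V=cam(n); p=V[:3,:3]@np.asarray(P,float)+V[:3,3]; q=K@p; return q[:2]/q[2]
def Rt(s=None):
    s=s or bot.get_state(); w,x,y,z=s['tool_rot']; return R.from_quat([x,y,z,w]).as_matrix()
E
python3 - <<'E'
import cv2
f=cv2.imread('pics/top0.png')[150:285,90:290]
cv2.imwrite('pics/topz.png',cv2.resize(f,None,fx=4,fy=4,interpolation=cv2.INTER_CUBIC))
f=cv2.imread('pics/side0.png')[110:260,190:330]
cv2.imwrite('pics/sidez.png',cv2.resize(f,None,fx=4,fy=4,interpolation=cv2.INTER_CUBIC))
E
```

```text
(no output)
```

View pics/topz.png

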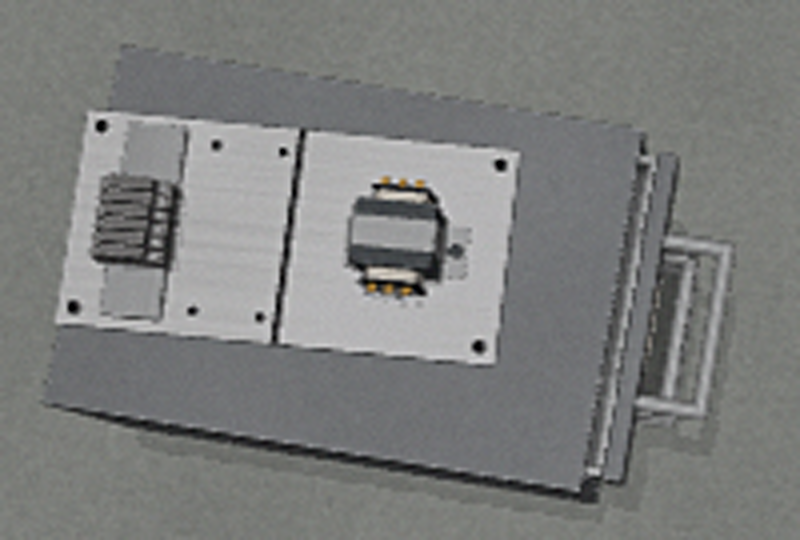

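View pics/sidez.png

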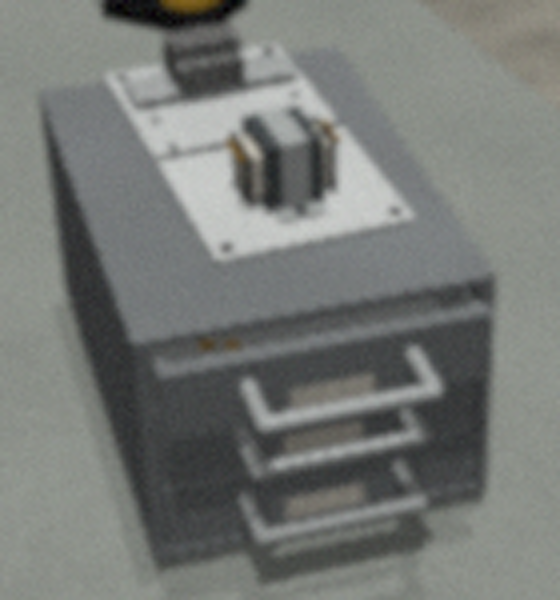

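Run:
```python
from h import *
np.set_printoptions(precision=1,suppress=True)
P=lambda u,v,z: onz('top',(90+u/4-.4,150+v/4-.4),z)[:2]
FR,FL,BR,BL=[P(*a,180) for a in[(643,130),(588,492),(121,45),(46,405)]]
print('corners',FR,FL,BR,BL,'lens',*[np.linalg.norm(a-b) for a,b in[(FR,FL),(BR,BL),(FR,BR),(FL,BL)]])
for a,b in[(FR,FL),(BR,BL),(BR,FR),(BL,FL)]: d=b-a; print(np.degrees(np.arctan2(d[1],d[0])))
print('handle',P(731,243,151),P(705,413,151))
print('lower handle', P(690,255,100))
pl=[P(*a,184) for a in[(88,112),(519,152),(495,363),(57,324)]]
print('plate',*pl); L=P(302,129,184),P(277,343,184); print('line',*L)
for a,b in[(0,1),(1,2),(3,2),(0,3)]: d=pl[b]-pl[a]; print(np.linalg.norm(d),np.degrees(np.arctan2(d[1],d[0])))
d=L[1]-L[0];print(np.degrees(np.arctan2(d[1],d[0])))
print('trafo top',P(393,234,230),'mm etc', [onz('top',p,z)[:2] for p,z in [((317,240),65),((352,180),50),((373,273),41)]])
```

```text
corners [613.2 -65.7] [397.2 -33.8] [667.6 249.5] [449.9 283.3] lens 218.27790484943338 220.28221284262972 319.8667008296478 321.4655745019851
171.58839201710765
171.161564674366
-99.79072261144506
-99.42763961018511
handle [ 549.2 -118.4] [ 445.4 -102. ]
lower handle [550.9 -92.8]
plate [625. 266.] [599.1   8.1] [472.5  20.8] [497.1 278. ]
line [613.9 137.9] [485.1 148.7]
259.19383902445975 -95.73743712459981
127.19973847494596 174.28969256630842
258.36642945499483 -95.46022737920566
128.45284154678754 174.65984202105795
175.21090089489715
trafo top [541.1  74.3] mm etc [array([ 485.9, -234.9]), array([ 649.4, -334.4]), array([ 400.8, -382.3])]
```

```bash
cat >> h.py <<'E'
EDGE=np.array([505.4,-49.6]); U=np.array([np.cos(np.radians(80.6)),np.sin(np.radians(80.6))]); UY=np.array([-U[1],U[0]])
def plan(target,yawdeg=None):
    """slide (normalised units,tool axes) and yaw turn (norm. units) to reach target; yawdeg: desired direction of tool y in world (mod 180)"""
    s=bot.get_state(); r=Rt(s); d=np.array(target)-s['tcp_pos']
    y=np.degrees(np.arctan2(r[1,1],r[0,1]))
    print('t',round(s['time'],2),'tcp',s['tcp_pos'].round(1),'F',s['contact_force'].round(1),'w',round(s['gripper_width'],1),'q',s['joint_positions'].round(2))
    print('tool y yaw',y.round(2),'tilt axis z',r[:,2].round(4),'slide units now-axes',(r.T@d/50).round(3))
    if yawdeg is not None:
        e=(yawdeg-y+90)%180-90
        # tool z down: positive rot about tool z lowers the world yaw
        print('yaw err',e.round(2),'rot z units',(-np.radians(e)/.15).round(2))
        r2=r@R.from_rotvec([0,0,-np.radians(e)]).as_matrix(); print('slide after turn',(r2.T@d/50).round(3))
E
python3 - <<'E'
from h import *
plan([497.3,-110.2,300],80.6)
E
```

```text
t 0.15 tcp [200.6 644.4 218.1] F [ 0.5 -0.2  0. ] w 92.9 q [ 1.23  0.12  1.44  0.    1.58 -0.04]
tool y yaw 72.71 tilt axis z [-3.e-04 -8.e-04 -1.e+00] slide units now-axes [-10.152 -12.647  -1.628]
yaw err 7.89 rot z units -0.92
slide after turn [ -8.319 -13.921  -1.628]
```

```bash
python3 -m handwheel '{"slide":[[0,0,-1],[0,0,-1],[-0.5,-0.85,0],[-0.5,-0.85,0],[-0.5,-0.85,0],[-0.5,-0.85,0],[-0.5,-0.85,0],[-0.5,-0.85,0],[-0.5,-0.85,0],[-0.5,-0.85,0],[-0.5,-0.85,0],[-0.5,-0.85,0]],"rotation":[[0,0,-0.5],[0,0,-0.4],[0,0,0],[0,0,0],[0,0,0],[0,0,0],[0,0,0],[0,0,0],[0,0,0],[0,0,0],[0,0,0],[0,0,0]],"gripper":[0.27,0.27,0.27,0.27,0.27,0.27,0.27,0.27,0.27,0.27,0.27,0.27]}'
python3 - <<'E'
from h import *
plan([497.3,-110.2,300],80.6)
E
```

```text
time: 1.35
tcp_pos: [379.1, 179.3, 319.9]
tool_rot: [0.0, 0.076, 0.997, -0.003]
contact_force: [1.5, 0.6, -0.2]
gripper_width: 25.2
t 1.35 tcp [379.1 179.3 319.9] F [ 1.5  0.6 -0.2] w 25.2 q [ 0.38 -0.46  1.78 -0.    1.82 -1.04]
tool y yaw 81.29 tilt axis z [-3.0e-04 -5.2e-03 -1.0e+00] slide units now-axes [-3.214 -5.363  0.428]
yaw err -0.69 rot z units 0.08
slide after turn [-3.278 -5.324  0.428]
```

```bash
python3 -m handwheel '{"slide":[[-0.5,-0.82,0],[-0.5,-0.82,0],[-0.5,-0.82,0],[-0.5,-0.82,0],[-0.5,-0.82,0],[-0.5,-0.82,0],[-0.3,-0.4,0],[0,0,0]],"rotation":[[0,0,0.08],[0,0,0],[0,0,0],[0,0,0],[0,0,0],[0,0,0],[0,0,0],[0,0,0]],"gripper":[0.27,0.27,0.27,0.27,0.27,0.27,0.27,0.27]}'
python3 - <<'E'
from h import *
plan([497.3,-110.2,300],80.6)
s=bot.get_state(); f=cams.grab_frame('wrist'); cv2.imwrite('pics/w1.png',f[:,:,::-1])
E
```

```text
time: 2.15
tcp_pos: [500.2, -128.4, 320.5]
tool_rot: [0.001, 0.085, 0.996, -0.002]
contact_force: [-0.6, 0.2, 0.1]
gripper_width: 25.1
t 2.15 tcp [ 500.2 -128.4  320.5] F [-0.6  0.2  0.1] w 25.1 q [-0.3  -0.24  1.62 -0.    1.76 -1.7 ]
tool y yaw 80.22 tilt axis z [ 7.0e-04 -4.8e-03 -1.0e+00] slide units now-axes [0.12  0.35  0.408]
yaw err 0.38 rot z units -0.04
slide after turn [0.118 0.351 0.408]
```

View pics/w1.png

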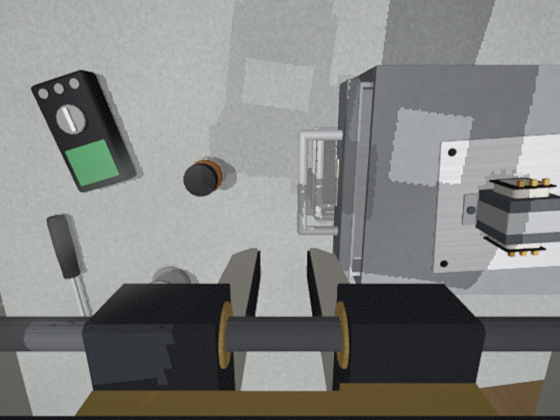

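The wrist view shows the bow handle's bar at column ~304, rows 133–232, the jar at (203,178), and the plate's front end at column ~440.

```bash
cat >> h.py <<'E'
def wz(uv,z,s):
    c=cams.calibration('wrist'); K=np.array(c['mtx']);M=np.array(c['mount']); r=Rt(s)
    C=r@M[:3,3]+s['tcp_pos']; d=r@M[:3,:3]@np.linalg.inv(K)@np.array([uv[0],uv[1],1.])
    return C+d*(z-C[2])/d[2]
E
python3 - <<'E'
from h import *
np.set_printoptions(precision=1,suppress=True)
s=bot.get_state()
a=wz((304,133),151,s)[:2];b=wz((304,233),151,s)[:2]
print('handle',a,b,(a+b)/2)
e=[wz(p,180,s)[:2] for p in [(377,66),(362,293)]]
print('edge',*e,np.linalg.norm(e[0]-e[1]), 'x of handle in unit',((a+b)/2-EDGE)@U,((a+b)/2-EDGE)@UY,[(x-EDGE)@U for x in e])
plan([*((a+b)/2),138],80.6)
E
```

```text
handle [442.  -95.6] [ 546.  -111.6] [ 494.  -103.6]
edge [395.7 -26.7] [611.2 -62.2] 218.41760500975607 x of handle in unit -55.149024693098816 2.3976540630357035 [np.float64(4.6638832389738045), np.float64(4.842447974998924)]
t 2.2 tcp [ 499.8 -127.3  320.7] F [-0.5  0.7 -1. ] w 24.7 q [-0.3 -0.2  1.6 -0.   1.8 -1.7]
tool y yaw 80.25 tilt axis z [ 0. -0. -1.] slide units now-axes [0.2 0.5 3.7]
yaw err 0.35 rot z units -0.04
slide after turn [0.2 0.5 3.7]
```

```bash
python3 -m handwheel '{"slide":[[0.16,0.45,0],[0,0,0.8],[0,0,0.8],[0,0,0.8],[0,0,0]],"rotation":[[0,0,0],[0,0,0],[0,0,0],[0,0,0],[0,0,0]],"gripper":[0.27,0.27,0.27,0.27,0.27]}'
python3 - <<'E'
from h import *
plan([494.2,-105,132],80.6)
s=bot.get_state(); f=cams.grab_frame('wrist'); cv2.imwrite('pics/w2.png',f[:,:,::-1])
E
```

```text
time: 2.7
tcp_pos: [494.5, -99.0, 198.6]
tool_rot: [0.002, 0.084, 0.997, -0.002]
contact_force: [-0.4, 0.4, -0.3]
gripper_width: 25.3
t 2.7 tcp [494.5 -99.  198.6] F [-0.4  0.4 -0.3] w 25.3 q [-0.25 -0.26  1.83 -0.    1.57 -1.65]
tool y yaw 80.42 tilt axis z [ 0.0042 -0.0044 -1.    ] slide units now-axes [-0.007 -0.114  1.332]
yaw err 0.18 rot z units -0.02
slide after turn [-0.006 -0.114  1.332]
```

View pics/w2.png

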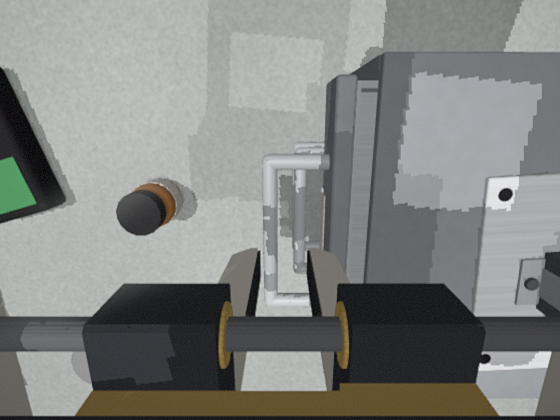

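The bar is now at column ~270, nearer the left finger than the finger midline (~285), so I compute the shift.

Run:
```python
from h import *
np.set_printoptions(precision=1,suppress=True)
s=bot.get_state()
a=wz((270,161),151,s)[:2];b=wz((270,299),151,s)[:2];m=(a+b)/2
print(a,b,m,(m-EDGE)@U, 'face',[(wz(p,170,s)[:2]-EDGE)@U for p in [(336,78)]], 'edge',[(wz(p,180,s)[:2]-EDGE)@U for p in [(387,53),(370,270)]])
plan([*m,132],80.6)
```

```text
[445.4 -98.4] [ 546.2 -116.6] [ 495.8 -107.5] -58.71862529114934 face [np.float64(-19.557996340219923)] edge [np.float64(4.982429048198488), np.float64(4.970425121263339)]
t 2.75 tcp [495.5 -99.3 202. ] F [-0.1 -1.1 -0.2] w 25.4 q [-0.2 -0.3  1.8 -0.   1.6 -1.6]
tool y yaw 80.42 tilt axis z [ 0. -0. -1.] slide units now-axes [-0.  -0.2  1.4]
yaw err 0.18 rot z units -0.02
slide after turn [-0.  -0.2  1.4]
```

```bash
python3 -m handwheel '{"slide":[[0,-0.18,0],[0,0,0.5],[0,0,0.5],[0,0,0.35],[0,0,0],[0,0,0],[0,0,0]],"rotation":[[0,0,0],[0,0,0],[0,0,0],[0,0,0],[0,0,0],[0,0,0],[0,0,0]],"gripper":[0.27,0.27,0.27,0.27,0.27,0,0]}'
python3 - <<'E'
from h import *
plan([494.2,-105,132],80.6)
s=bot.get_state(); f=cams.grab_frame('wrist'); cv2.imwrite('pics/w3.png',f[:,:,::-1])
E
```

```text
time: 3.45
tcp_pos: [499.9, -111.3, 150.9]
tool_rot: [0.014, 0.083, 0.996, -0.004]
contact_force: [-0.4, -0.1, 0.1]
gripper_width: 13.6
t 3.45 tcp [ 499.9 -111.3  150.9] F [-0.4 -0.1  0.1] w 13.6 q [-0.27 -0.24  1.89 -0.    1.46 -1.67]
tool y yaw 80.51 tilt axis z [ 0.0267 -0.0108 -0.9996] slide units now-axes [0.143 0.108 0.374]
yaw err 0.09 rot z units -0.01
slide after turn [0.143 0.108 0.374]
```

View pics/w3.png

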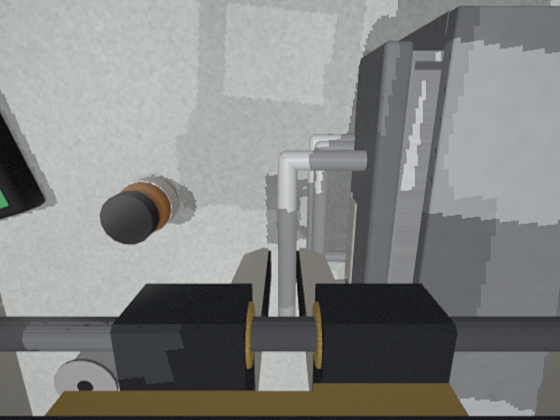

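```bash
cat >> h.py <<'E'
_plan=plan
def plan(t,y=None):
    _plan(t,y); r=Rt(); print('level rot units',(r.T@np.cross(r[:,2],[0,0,-1])/.15).round(3))
E
python3 - <<'E'
from h import *
plan([500,-111.3,131],80.6)
E
```

```text
t 3.5 tcp [ 500.  -111.2  151.1] F [0.1 0.3 2.1] w 9.8 q [-0.27 -0.24  1.89 -0.    1.46 -1.67]
tool y yaw 80.52 tilt axis z [ 0.0271 -0.0106 -0.9996] slide units now-axes [0.011 0.001 0.402]
yaw err 0.08 rot z units -0.01
slide after turn [0.011 0.001 0.402]
level rot units [-0.04  0.19 -0.  ]
```

```bash
python3 -m handwheel '{"slide":[[0,0,0],[0,0,0],[0,0,0.25],[0,0,0.2],[0,0,0],[0,0,0]],"rotation":[[0,0,0],[-0.04,0.19,0],[0,0,0],[0,0,0],[0,0,0],[0,0,0]],"gripper":[0.27,0.27,0.27,0.27,0.27,0.27]}'
python3 - <<'E'
from h import *
plan([500,-111.3,131],80.6)
E
```

```text
time: 4.1
tcp_pos: [500.5, -111.4, 128.1]
tool_rot: [-0.001, 0.083, 0.997, 0.0]
contact_force: [-0.3, 0.1, -0.3]
gripper_width: 24.8
t 4.1 tcp [ 500.5 -111.4  128.1] F [-0.3  0.1 -0.3] w 24.8 q [-0.27 -0.2   1.9   0.    1.45 -1.67]
tool y yaw 80.53 tilt axis z [-1.2e-03  4.0e-04 -1.0e+00] slide units now-axes [ 0.01   0.001 -0.058]
yaw err 0.07 rot z units -0.01
slide after turn [ 0.01   0.001 -0.058]
level rot units [ 0.002 -0.008  0.   ]
```

Good: level, with the bar at pad height. I grip it and start pulling along tool −y.

```bash
python3 -m handwheel '{"slide":[[0,0,0],[0,0,0],[0,0,0],[0,-0.3,0],[0,-0.4,0],[0,-0.4,0],[0,-0.4,0],[0,-0.4,0],[0,0,0]],"rotation":[[0,0,0],[0,0,0],[0,0,0],[0,0,0],[0,0,0],[0,0,0],[0,0,0],[0,0,0],[0,0,0]],"gripper":[0,0,0,0,0,0,0,0,0]}'
python3 - <<'E'
from h import *
plan([500,-111.3,131],80.6)
E
```

```text
time: 5.0
tcp_pos: [483.8, -208.5, 128.1]
tool_rot: [-0.0, 0.082, 0.997, 0.001]
contact_force: [2.9, -2.0, -2.9]
gripper_width: 9.2
t 5.0 tcp [ 483.8 -208.5  128.1] F [ 2.9 -2.  -2.9] w 9.2 q [-0.46 -0.17  1.87  0.    1.44 -1.86]
tool y yaw 80.65 tilt axis z [-7.0e-04  2.3e-03 -1.0e+00] slide units now-axes [-0.004  1.97  -0.055]
yaw err -0.05 rot z units 0.01
slide after turn [-0.002  1.97  -0.055]
level rot units [ 0.014 -0.007 -0.   ]
```

```bash
python3 -m handwheel '{"slide":[[0,-0.4,0],[0,-0.4,0],[0,-0.1,0],[0,-0.1,0]],"rotation":[[0,0,0],[0,0,0],[0,0,0],[0,0,0]],"gripper":[0,0,0,0]}';  python3 -m handwheel '{"slide":[[0,-0.1,0],[0,-0.1,0]],"rotation":[[0,0,0],[0,0,0]],"gripper":[0,0]}'; python3 -m handwheel '{"slide":[[0,-0.1,0],[0,-0.1,0]],"rotation":[[0,0,0],[0,0,0]],"gripper":[0,0]}'
```

```text
time: 5.4
tcp_pos: [475.8, -255.4, 128.0]
tool_rot: [-0.0, 0.081, 0.997, 0.005]
contact_force: [8.5, 51.8, 7.6]
gripper_width: 9.2
time: 5.6
tcp_pos: [476.0, -254.8, 127.8]
tool_rot: [-0.0, 0.079, 0.997, 0.015]
contact_force: [2.4, 42.8, 8.7]
gripper_width: 8.8
time: 5.8
tcp_pos: [476.0, -254.4, 127.8]
tool_rot: [-0.001, 0.077, 0.997, 0.025]
contact_force: [1.9, 39.4, 7.7]
gripper_width: 9.2
```

```bash
python3 -m handwheel '{"slide":[[0,0.02,0],[0,0,0],[0,0,0],[0,0,0],[0,0,0]],"rotation":[[0,0,0],[0,0,0],[0,0,0],[0,0,0],[0,0,0]],"gripper":[0,0,0.27,0.27,0.27]}'
python3 - <<'E'
from h import *
plan([500,-111.3,131],80.6)
f=cams.grab_frame('top'); cv2.imwrite('pics/t4.png',f[:,:,::-1])
E
```

```text
time: 6.3
tcp_pos: [476.9, -250.7, 128.4]
tool_rot: [-0.001, 0.076, 0.997, 0.025]
contact_force: [0.3, 1.1, 0.9]
gripper_width: 23.9
t 6.3 tcp [ 476.9 -250.7  128.4] F [0.3 1.1 0.9] w 23.9 q [-0.56 -0.13  1.83  0.04  1.46 -1.98]
tool y yaw 81.31 tilt axis z [ 0.0026  0.05   -0.9987] slide units now-axes [-0.037  2.825  0.088]
yaw err -0.71 rot z units 0.08
slide after turn [-2.000e-03  2.825e+00  8.800e-02]
level rot units [ 0.332 -0.033  0.   ]
```

View pics/t4.png

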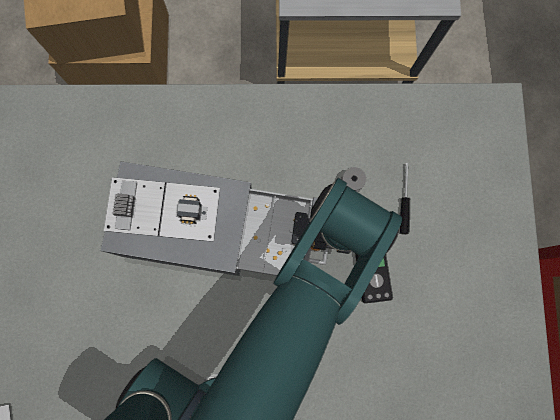

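The top view shows the drawer well out (its interior at px 250–310 × 190–270) and the plate and bystanders undisturbed. I lift clear of the handle, level the tool, and head for the transformer.

```bash
python3 -m handwheel '{"slide":[[0,0,-0.4],[0,0,-0.6],[0,0,-0.9],[0,0,-0.9],[0,0,-0.9],[0,0,-0.5],[0,0,0]],"rotation":[[0,0,0],[0,0,0],[0.33,-0.03,0],[0,0,0],[0,0,0],[0,0,0],[0,0,0]],"gripper":[0.27,0.27,0.27,0.27,0.5,0.85,0.85]}'
python3 - <<'E'
from h import *
plan([541.1,74.3,300],84.6)
E
```

```text
time: 7.05
tcp_pos: [475.5, -256.0, 345.4]
tool_rot: [-0.001, 0.077, 0.997, -0.001]
contact_force: [0.3, -0.5, -0.9]
gripper_width: 44.4
t 7.05 tcp [ 475.5 -256.   345.4] F [ 0.3 -0.5 -0.9] w 44.4 q [-0.54 -0.18  1.53 -0.    1.8  -1.96]
tool y yaw 81.18 tilt axis z [-0.0024 -0.001  -1.    ] slide units now-axes [-0.286  6.73   0.899]
yaw err 3.42 rot z units -0.4
slide after turn [-0.687  6.701  0.899]
level rot units [-0.009 -0.015 -0.   ]
```

```bash
python3 -m handwheel '{"slide":[[0,0,0],[-0.1,0.9,0.05],[-0.1,0.9,0.05],[-0.1,0.9,0.05],[-0.1,0.9,0],[-0.1,0.9,0],[-0.1,0.9,0],[-0.1,0.9,0],[0,0,0],[0,0,0]],"rotation":[[0,0,-0.4],[0,0,0],[0,0,0],[0,0,0],[0,0,0],[0,0,0],[0,0,0],[0,0,0],[0,0,0],[0,0,0]],"gripper":[0.85,0.85,0.85,0.85,0.85,0.85,0.85,0.85,0.85,0.85]}'
python3 - <<'E'
from h import *
plan([541.1,74.3,300],84.6)
f=cams.grab_frame('wrist'); cv2.imwrite('pics/w5.png',f[:,:,::-1])
E
```

```text
time: 8.05
tcp_pos: [540.2, 64.4, 325.9]
tool_rot: [-0.006, 0.048, 0.999, -0.001]
contact_force: [0.2, -0.1, 0.5]
gripper_width: 78.8
t 8.05 tcp [540.2  64.4 325.9] F [ 0.2 -0.1  0.5] w 78.8 q [ 0.07 -0.17  1.55 -0.    1.77 -1.4 ]
tool y yaw 84.47 tilt axis z [-0.0113 -0.001  -0.9999] slide units now-axes [-0.004  0.2    0.517]
yaw err 0.13 rot z units -0.02
slide after turn [-0.004  0.2    0.517]
level rot units [-0.014 -0.075 -0.   ]
```

View pics/w5.png

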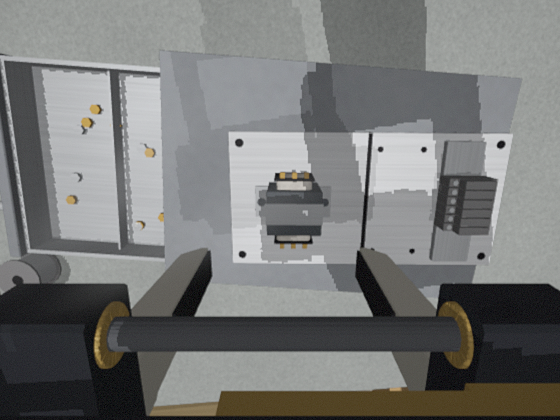

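The wrist view shows the transformer core at columns 267–322, rows 183–237 (coil ends at rows 175 and 243), the line at column ~368 and the plate corners at about (230,132), (234,263) and (511,134).

Run:
```python
from h import *
np.set_printoptions(precision=1,suppress=True)
s=bot.get_state()
W=lambda u,v,z: wz((u,v),z,s)[:2]
c1,c2,c3=W(230,132,184),W(234,264,184),W(511,134,184)
l1,l2=W(371,133,184),W(363,264,184)
print('corners',c1,c2,c3,np.linalg.norm(c1-c2),np.linalg.norm(c1-c3))
d=c3-c1; print('plate x ang',np.degrees(np.arctan2(d[1],d[0])), 'line',l1,l2); d=l1-l2;print(np.degrees(np.arctan2(d[1],d[0])))
px=(c3-c1)/np.linalg.norm(c3-c1); print('trafo from corners',(c1+c2)/2+60*px, 'from top L/R', W(267,215,230),W(322,215,230))
e1,e2=W(163,51,180),W(168,280,180); print('edge',e1,e2,[(e-EDGE)@U for e in (e1,e2)],[(e-EDGE)@UY for e in (e1,e2)])
plan([541,70,206],84.6)
```

```text
corners [469.7  23.5] [599.4   9.2] [496.5 278.5] 130.4520783608045 256.40045441908313
plate x ang 84.00885001469187 line [483.1 151.4] [612.1 139.7]
174.8453207501005
trafo from corners [540.8  76. ] from top L/R [538.4  52. ] [542.8  97.4]
edge [396.3 -25.5] [612.4 -62.7] [np.float64(5.954932856255863), np.float64(4.594080387518426)] [np.float64(111.5696027518787), np.float64(-107.66405214297006)]
t 8.1 tcp [540.2  64.  325.7] F [-0.3 -0.  -0.5] w 78.9 q [ 0.1 -0.2  1.6  0.   1.8 -1.4]
tool y yaw 84.43 tilt axis z [-0. -0. -1.] slide units now-axes [-0.   0.1  2.4]
yaw err 0.17 rot z units -0.02
slide after turn [-0.   0.1  2.4]
level rot units [-0.  -0.1 -0. ]
```

```bash
python3 -m handwheel '{"slide":[[0,0.23,0],[0,0,0.7],[0,0,0.7],[0,0,0.6],[0,0,0],[0,0,0]],"rotation":[[0,-0.08,-0.02],[0,0,0],[0,0,0],[0,0,0],[0,0,0],[0,0,0]],"gripper":[0.85,0.85,0.85,0.85,0.85,0.85]}'
python3 - <<'E'
from h import *
plan([541,75,197],84.6)
f=cams.grab_frame('wrist'); cv2.imwrite('pics/w6.png',f[:,:,::-1])
E
```

```text
time: 8.7
tcp_pos: [541.8, 72.2, 223.9]
tool_rot: [0.003, 0.051, 0.999, -0.001]
contact_force: [0.4, 0.7, 0.8]
gripper_width: 79.1
t 8.7 tcp [541.8  72.2 223.9] F [0.4 0.7 0.8] w 79.1 q [ 0.09 -0.17  1.71 -0.    1.59 -1.38]
tool y yaw 84.15 tilt axis z [ 0.0066 -0.002  -1.    ] slide units now-axes [0.026 0.054 0.538]
yaw err 0.45 rot z units -0.05
slide after turn [0.026 0.055 0.538]
level rot units [-0.009  0.045 -0.   ]
```

View pics/w6.png

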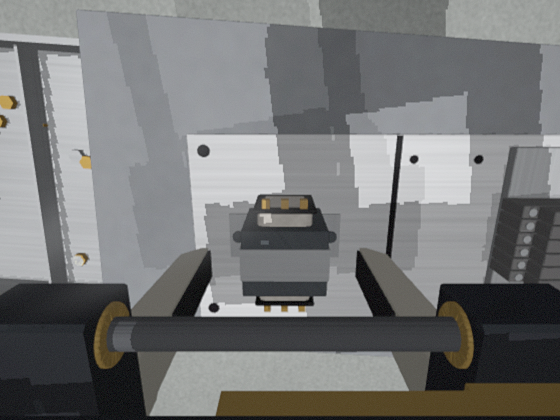

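The core (columns 240–328) is centred between the fingers (mid column ~284). I descend and look at the x alignment through the top face, whose centre is at about (284,271).

```bash
python3 - <<'E'
from h import *
s=bot.get_state(); print(wz((284,271),230,s))
plan([541,75,197],84.6)
E
python3 -m handwheel '{"slide":[[0.02,0.05,0],[0,0,0.3],[0,0,0.25],[0,0,0],[0,0,0]],"rotation":[[-0.01,0.045,-0.05],[0,0,0],[0,0,0],[0,0,0],[0,0,0]],"gripper":[0.85,0.85,0.85,0.85,0.85]}'
python3 - <<'E'
from h import *
plan([541,75,197],84.6)
E
```

```text
[543.4495878   73.85874081 230.        ]
t 8.75 tcp [541.9  72.2 223.9] F [ 0.1  0.3 -0.1] w 79.1 q [ 0.09 -0.17  1.71 -0.    1.59 -1.38]
tool y yaw 84.16 tilt axis z [ 0.0066 -0.0021 -1.    ] slide units now-axes [0.027 0.054 0.538]
yaw err 0.44 rot z units -0.05
slide after turn [0.026 0.055 0.538]
level rot units [-0.009  0.045  0.   ]
time: 9.25
tcp_pos: [542.4, 74.9, 198.1]
tool_rot: [0.002, 0.047, 0.999, 0.0]
contact_force: [0.0, 0.1, -0.2]
gripper_width: 78.8
t 9.25 tcp [542.4  74.9 198.1] F [ 0.   0.1 -0.2] w 78.8 q [ 0.09 -0.16  1.75  0.    1.55 -1.39]
tool y yaw 84.59 tilt axis z [ 4.6e-03  8.0e-04 -1.0e+00] slide units now-axes [ 0.029 -0.001  0.022]
yaw err 0.01 rot z units -0.0
slide after turn [ 0.029 -0.001  0.022]
level rot units [0.008 0.03  0.   ]
```

Well aligned. I close on the core.

```bash
python3 -m handwheel '{"slide":[[0,0,0],[0,0,0],[0,0,0],[0,0,0],[0,0,0],[0,0,0],[0,0,0]],"rotation":[[0.008,0.03,0],[0,0,0],[0,0,0],[0,0,0],[0,0,0],[0,0,0],[0,0,0]],"gripper":[0.85,0,0,0,0,0,0]}'
python3 - <<'E'
from h import *
plan([541,75,197],84.6)
f=cams.grab_frame('wrist'); cv2.imwrite('pics/w7.png',f[:,:,::-1])
E
```

```text
time: 9.95
tcp_pos: [542.7, 74.7, 199.0]
tool_rot: [0.0, 0.047, 0.999, -0.0]
contact_force: [0.2, 0.3, -1.0]
gripper_width: 45.8
t 9.95 tcp [542.7  74.7 199. ] F [ 0.2  0.3 -1. ] w 45.8 q [ 0.09 -0.16  1.74 -0.    1.56 -1.39]
tool y yaw 84.57 tilt axis z [ 5.e-04 -4.e-04 -1.e+00] slide units now-axes [0.034 0.002 0.039]
yaw err 0.03 rot z units -0.0
slide after turn [0.034 0.002 0.039]
level rot units [-0.003  0.004 -0.   ]
```

View pics/w7.png

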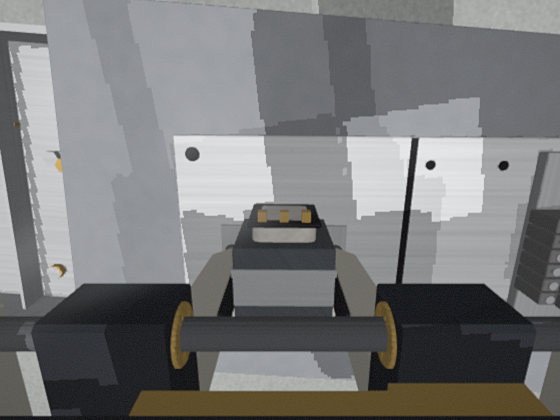

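The grip is firm (45.8 mm). I turn the plate slowly by about −4° and start sliding.

```bash
python3 -m handwheel '{"slide":[[0,0,0],[0,0,0],[0,0,0],[0,0,0],[0,-0.1,0],[0,-0.15,0],[0,-0.2,0],[0,-0.2,0],[0,0,0]],"rotation":[[0,0,0.12],[0,0,0.12],[0,0,0.12],[0,0,0.1],[0,0,0],[0,0,0],[0,0,0],[0,0,0],[0,0,0]],"gripper":[0,0,0,0,0,0,0,0,0]}'
python3 - <<'E'
from h import *
plan([542.7-.1633*190,74.7-.9866*190,198.5],80.6)
E
```

```text
time: 10.9
tcp_pos: [536.8, 41.3, 198.9]
tool_rot: [0.0, 0.084, 0.996, 0.0]
contact_force: [-2.0, -2.7, -0.6]
gripper_width: 46.1
t 10.9 tcp [536.8  41.3 198.9] F [-2.  -2.7 -0.6] w 46.1 q [ 0.03 -0.18  1.76  0.    1.56 -1.37]
tool y yaw 80.34 tilt axis z [ 7.e-04  7.e-04 -1.e+00] slide units now-axes [-0.022 -3.121  0.006]
yaw err 0.26 rot z units -0.03
slide after turn [-0.008 -3.121  0.006]
level rot units [0.005 0.004 0.   ]
```

Very steady. I continue about 120 mm.

```bash
python3 -m handwheel '{"slide":[[0,-0.15,0],[0,-0.25,0],[0,-0.25,0],[0,-0.25,0],[0,-0.25,0],[0,-0.15,0],[0,0,0]],"rotation":[[0,0,-0.03],[0,0,0],[0,0,0],[0,0,0],[0,0,0],[0,0,0],[0,0,0]],"gripper":[0,0,0,0,0,0,0]}'
python3 - <<'E'
from h import *
plan([542.7-.1633*190,74.7-.9866*190,198.5],80.6)
E
```

```text
time: 11.6
tcp_pos: [525.3, -27.7, 199.0]
tool_rot: [0.001, 0.082, 0.997, 0.001]
contact_force: [0.6, 2.8, 0.4]
gripper_width: 45.9
t 11.6 tcp [525.3 -27.7 199. ] F [0.6 2.8 0.4] w 45.9 q [-0.1  -0.21  1.79  0.    1.56 -1.51]
tool y yaw 80.6 tilt axis z [ 0.0012  0.002  -1.    ] slide units now-axes [-0.009 -1.723  0.006]
yaw err -0.0 rot z units 0.0
slide after turn [-0.009 -1.723  0.006]
level rot units [ 0.014  0.006 -0.   ]
```

```bash
python3 -m handwheel '{"slide":[[0,-0.15,0],[0,-0.25,0],[0,-0.25,0],[0,-0.25,0],[0,-0.25,0],[0,-0.1,0],[0,0,0]],"rotation":[[0.01,0,0],[0,0,0],[0,0,0],[0,0,0],[0,0,0],[0,0,0],[0,0,0]],"gripper":[0,0,0,0,0,0,0]}'
python3 - <<'E'
from h import *
plan([542.7-.1633*190,74.7-.9866*190,198.5],80.6)
for n in ['wrist','top','side']:
    f=cams.grab_frame(n); cv2.imwrite(f'pics/{n}8.png',f[:,:,::-1])
f=cv2.imread('pics/top8.png')[150:285,140:340]
cv2.imwrite('pics/top8z.png',cv2.resize(f,None,fx=4,fy=4,interpolation=cv2.INTER_CUBIC))
f=cv2.imread('pics/side8.png')[110:260,190:330]
cv2.imwrite('pics/side8z.png',cv2.resize(f,None,fx=4,fy=4,interpolation=cv2.INTER_CUBIC))
E
```

```text
time: 12.3
tcp_pos: [514.5, -92.4, 198.7]
tool_rot: [0.0, 0.082, 0.997, 0.001]
contact_force: [-0.3, 3.9, 0.6]
gripper_width: 46.1
t 12.3 tcp [514.5 -92.4 198.7] F [-0.3  3.9  0.6] w 46.1 q [-0.23 -0.21  1.79  0.    1.56 -1.63]
tool y yaw 80.59 tilt axis z [ 9.0e-04  2.8e-03 -1.0e+00] slide units now-axes [-0.011 -0.41   0.004]
yaw err 0.01 rot z units -0.0
slide after turn [-0.011 -0.41   0.004]
level rot units [0.019 0.003 0.   ]
```

View pics/wrist8.png

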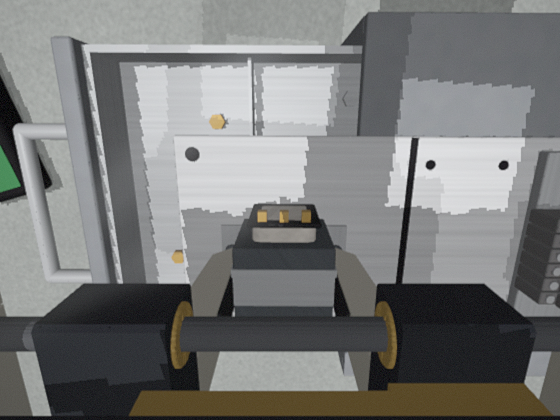

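View pics/top8z.png

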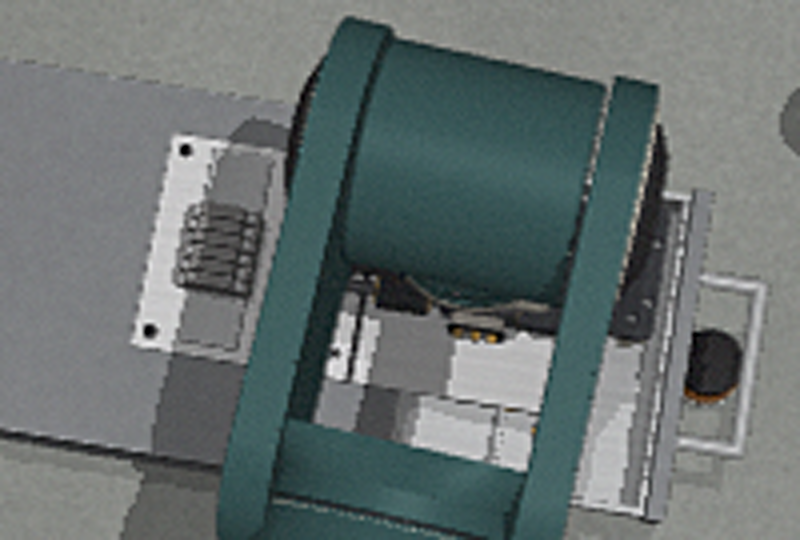

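View pics/side8z.png

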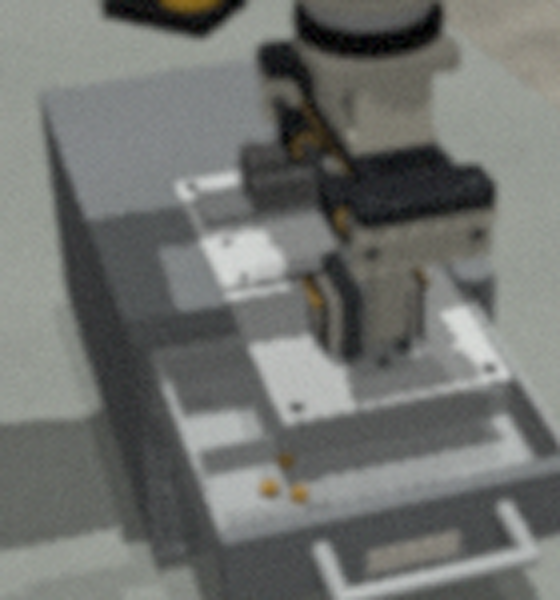

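The wrist view shows the unit's front edge from about (367,17) to (358,135) and the black line from (414,138) to (403,265). The side view shows the plate flat, jutting over the open drawer. I measure the remaining distance and angle.

Run:
```python
import cv2
f=cv2.imread('pics/wrist8.png')[0:290,330:440]
cv2.imwrite('pics/w8z.png',cv2.resize(f[:150],None,fx=5,fy=4,interpolation=cv2.INTER_NEAREST))
g=cv2.cvtColor(f,6)
for v in [20,40,60,80,100,120,130]: print(v,g[v,15:50].tolist())
for v in [145,175,205,235,265,280]: print(v, 'line',330+55+g[v,55:100].argmin(), g[v,60:95].tolist())
```

```text
20 [171, 172, 172, 170, 168, 163, 166, 167, 168, 168, 169, 169, 174, 175, 164, 120, 65, 57, 67, 69, 56, 63, 80, 90, 94, 94, 94, 93, 94, 95, 90, 98, 92, 93, 94]
40 [61, 56, 58, 57, 56, 56, 58, 59, 56, 58, 59, 55, 59, 57, 58, 57, 58, 58, 63, 61, 68, 90, 93, 97, 98, 97, 96, 96, 94, 94, 94, 97, 91, 93, 93]
60 [83, 83, 81, 84, 83, 80, 81, 81, 81, 81, 79, 80, 81, 84, 80, 80, 70, 60, 65, 72, 91, 97, 95, 94, 95, 92, 94, 96, 94, 95, 95, 96, 94, 93, 95]
80 [129, 129, 127, 127, 127, 127, 127, 127, 127, 127, 127, 127, 127, 129, 122, 78, 59, 59, 82, 93, 96, 94, 95, 95, 95, 94, 94, 95, 91, 96, 94, 95, 92, 94, 95]
100 [125, 124, 125, 122, 122, 122, 123, 123, 127, 123, 124, 123, 125, 117, 60, 57, 68, 88, 94, 96, 98, 95, 98, 97, 96, 95, 96, 95, 95, 93, 96, 96, 94, 95, 93]
120 [127, 126, 123, 127, 124, 124, 127, 125, 124, 128, 128, 124, 103, 60, 61, 75, 92, 98, 96, 95, 95, 94, 93, 93, 92, 94, 96, 92, 92, 95, 95, 95, 97, 95, 96]
130 [126, 127, 127, 130, 125, 128, 128, 128, 126, 126, 130, 122, 71, 56, 69, 86, 96, 97, 95, 99, 93, 97, 99, 93, 93, 96, 94, 95, 95, 95, 95, 92, 96, 95, 98]
145 line 412 [143, 
[... 374 characters left out ...]
 190, 190, 190, 190, 189, 178, 167, 209, 211, 213, 203, 102, 29, 29, 29, 30, 24, 72, 161, 216, 211, 210, 211, 205, 187, 189, 186, 184, 192, 207, 206, 205]
235 line 402 [142, 139, 138, 141, 140, 140, 140, 139, 141, 144, 135, 41, 15, 15, 17, 18, 20, 74, 134, 142, 139, 140, 138, 141, 137, 138, 138, 139, 137, 137, 137, 141, 138, 136, 137]
265 line 401 [141, 142, 141, 139, 141, 143, 140, 106, 30, 14, 19, 12, 13, 40, 99, 145, 142, 141, 140, 140, 141, 141, 140, 139, 141, 140, 139, 142, 140, 142, 138, 140, 140, 141, 140]
280 line 397 [140, 140, 142, 142, 145, 136, 42, 12, 22, 23, 16, 31, 96, 146, 142, 140, 140, 142, 139, 140, 140, 141, 143, 141, 140, 142, 143, 140, 141, 140, 140, 141, 141, 140, 140]
```

View pics/w8z.png

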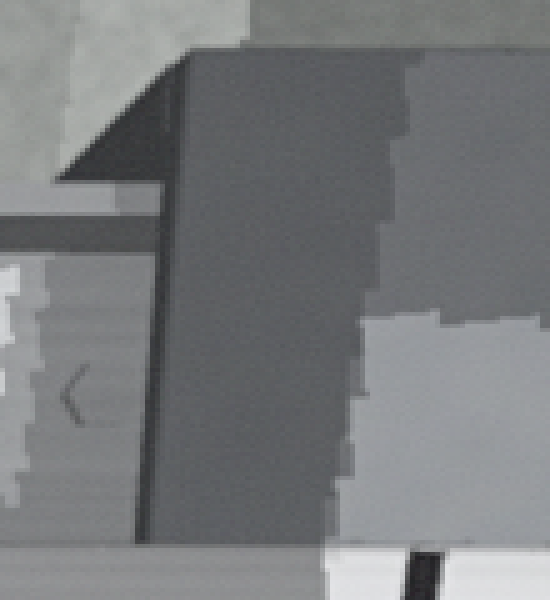

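```bash
cat >> h.py <<'E'
def gap(E,L,s):
    e=np.array([wz(p,180,s)[:2] for p in E]); l=np.array([wz(p,184,s)[:2] for p in L])
    def fit(a):
        x,y,x0,y0=cv2.fitLine(a.astype(np.float32),2,0,.01,.01).ravel(); v=np.array([x,y]); v=v*np.sign(-v[0]); return np.array([x0,y0]),v
    pe,ve=fit(e); pl,vl=fit(l)
    n=np.array([ve[1],-ve[0]])  # unit +x (back)
    if n[1]<0:n=-n
    print('edge yaw',np.degrees(np.arctan2(ve[1],ve[0]))-90,'line yaw',np.degrees(np.arctan2(vl[1],vl[0]))-90)
    c=s['tcp_pos'][:2]
    # ends of line: at +-65 across the plate centre line (through tcp)
    t=(c-pl)@vl
    for k in (65,0,-65): print(k,'x in edge frame',((pl+vl*(t+k)-pe)@n).round(1))
E
python3 - <<'E'
from h import *
s=bot.get_state()
gap([(365.5,40),(364.3,60),(363,80),(361.7,100),(360.2,120),(359.5,130)],[(413.8,145),(410.8,175),(407.2,205),(404,235),(400.7,265),(399,280)],s)
plan([0,0,198.5],80.6)
E
```

```text
edge yaw 80.3087 line yaw 80.44838
65 x in edge frame 29.1
0 x in edge frame 29.2
-65 x in edge frame 29.4
t 12.45 tcp [514.5 -92.3 198.9] F [-1.5 -5.4  0.9] w 45.9 q [-0.23 -0.21  1.79  0.    1.56 -1.63]
tool y yaw 80.62 tilt axis z [ 8.e-04  1.e-03 -1.e+00] slide units now-axes [1.0454e+01 1.4500e-01 1.0000e-03]
yaw err -0.02 rot z units 0.0
slide after turn [1.0454e+01 1.4100e-01 1.0000e-03]
level rot units [ 0.008  0.004 -0.   ]
```

Parallel within 0.2°, with 29 mm to go. I slide 25 mm and remeasure.

```bash
python3 -m handwheel '{"slide":[[0,-0.15,0],[0,-0.2,0],[0,-0.12,0],[0,0,0],[0,0,0]],"rotation":[[0.01,0,0],[0,0,0],[0,0,0],[0,0,0],[0,0,0]],"gripper":[0,0,0,0,0]}'
python3 - <<'E'
from h import *
plan([0,0,198.5],80.6)
f=cams.grab_frame('wrist'); cv2.imwrite('pics/w9.png',f[:,:,::-1])
f=cv2.imread('pics/w9.png')[0:290,330:440]
cv2.imwrite('pics/w9z.png',cv2.resize(f,None,fx=4,fy=2,interpolation=cv2.INTER_NEAREST))
g=cv2.cvtColor(f,6)
for v in [40,60,80,100,120,130]: print(v,g[v,35:80].tolist())
for v in [145,175,205,235,265,280]: print(v, 'line', g[v,60:95].tolist())
E
```

```text
time: 12.95
tcp_pos: [510.7, -115.8, 198.8]
tool_rot: [0.0, 0.081, 0.997, 0.001]
contact_force: [0.3, 5.6, -0.4]
gripper_width: 45.5
t 12.95 tcp [ 510.7 -115.8  198.8] F [ 0.3  5.6 -0.4] w 45.5 q [-0.27 -0.21  1.79  0.    1.56 -1.68]
tool y yaw 80.72 tilt axis z [ 8.0e-04  1.6e-03 -1.0e+00] slide units now-axes [1.0454e+01 6.3900e-01 1.0000e-03]
yaw err -0.12 rot z units 0.01
slide after turn [1.0455e+01 6.1800e-01 1.0000e-03]
level rot units [0.011 0.004 0.   ]
40 [166, 169, 172, 174, 168, 170, 167, 169, 168, 171, 171, 174, 174, 170, 146, 101, 60, 56, 59, 60, 58, 59, 57, 59, 62, 60, 58, 60, 58, 57, 57, 58, 57, 56, 62, 58, 64, 59, 57, 56, 60, 56, 56, 59, 60]
60 [80, 81, 80, 80, 80, 82, 78, 81, 78, 78, 81, 80, 82, 78, 80, 79, 79, 78, 83, 81, 81, 83, 79, 82, 84, 80, 82, 80, 83, 82, 78, 83, 82, 82, 82, 81, 81, 82, 80, 81, 80, 73, 63, 56, 59]
80 [127, 130, 125, 127, 127, 128, 127, 128, 126, 127, 126, 125, 126, 126, 127, 124, 126, 127, 124, 125, 124, 125, 124, 126, 125, 127, 125, 123, 124, 125, 123, 124, 124, 121, 122, 124, 123, 124, 121, 85, 58, 60, 62, 67, 84]
100 [126, 126, 125, 127, 1
[... 1013 characters left out ...]
40, 144, 141, 142, 167, 212, 210, 210, 210, 209, 210, 209, 214, 205, 102, 30, 27, 38, 30, 22, 72, 160, 214, 209, 207, 207, 207, 208, 206, 206, 208, 207, 208, 207, 207]
235 line [142, 140, 139, 139, 141, 139, 141, 138, 142, 144, 132, 45, 13, 9, 19, 23, 25, 76, 134, 142, 141, 141, 138, 141, 138, 139, 139, 137, 139, 137, 138, 138, 136, 137, 138]
265 line [142, 141, 140, 143, 143, 143, 139, 111, 34, 10, 17, 19, 19, 43, 100, 147, 141, 140, 140, 140, 141, 139, 139, 139, 141, 139, 140, 142, 139, 139, 137, 142, 141, 140, 140]
280 line [142, 141, 143, 142, 149, 135, 45, 9, 16, 22, 16, 30, 87, 148, 143, 140, 141, 140, 141, 142, 140, 140, 142, 142, 140, 142, 140, 140, 141, 143, 140, 141, 140, 140, 140]
```

View pics/w9.png

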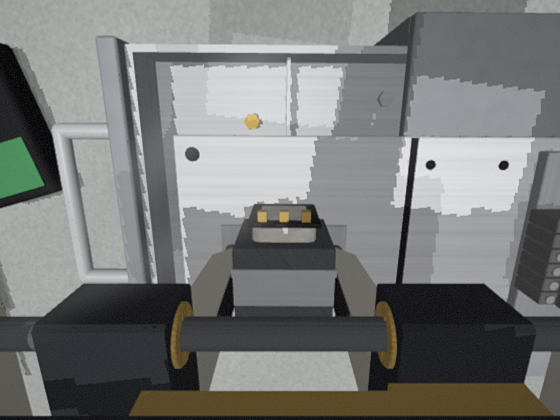

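The line is now close to continuing the unit's edge: edge at (409,80)–(403,130), line at (414,145)–(399,280).

Run:
```python
from h import *
s=bot.get_state()
gap([(408.8,80),(406.5,100),(404,120),(403,130)],[(413.8,145),(410.8,175),(407.2,205),(404,235),(400.7,265),(399,280)],s)
```

```text
edge yaw 79.517365 line yaw 80.54791
65 x in edge frame 5.4
0 x in edge frame 6.6
-65 x in edge frame 7.8
```

```bash
python3 -m handwheel '{"slide":[[0,-0.06,0],[0,-0.06,0],[0,0,0],[0,0,0],[0,0,0]],"rotation":[[0.01,0,0],[0,0,0],[0,0,0],[0,0,0],[0,0,0]],"gripper":[0,0,0,0,0]}'
python3 - <<'E'
from h import *
plan([0,0,198.5],80.6)
f=cams.grab_frame('wrist'); cv2.imwrite('pics/w10.png',f[:,:,::-1])
f=cams.grab_frame('top'); cv2.imwrite('pics/t10.png',f[:,:,::-1])
f=cams.grab_frame('side'); cv2.imwrite('pics/s10.png',f[:,:,::-1])
f=cv2.imread('pics/w10.png')[0:290,380:440]
cv2.imwrite('pics/w10z.png',cv2.resize(f,None,fx=6,fy=2,interpolation=cv2.INTER_NEAREST))
g=cv2.cvtColor(f,6)
for v in [30,40,60,80,100,120,130]: print(v,g[v,22:50].tolist())
for v in [145,280]: print(v, 'line', g[v,10:45].tolist())
a=cv2.imread('pics/t10.png')[150:285,140:340];b=cv2.imread('pics/s10.png')[130:270,210:345]
cv2.imwrite('pics/ts10.png',cv2.hconcat([cv2.resize(a,(440,297),interpolation=2),cv2.resize(b,(286,297),interpolation=2)]))
E
```

```text
time: 13.5
tcp_pos: [509.8, -121.5, 198.8]
tool_rot: [0.0, 0.081, 0.997, 0.0]
contact_force: [0.0, 3.5, 0.1]
gripper_width: 45.7
t 13.5 tcp [ 509.8 -121.5  198.8] F [0.  3.5 0.1] w 45.7 q [-0.28 -0.21  1.79  0.    1.56 -1.69]
tool y yaw 80.76 tilt axis z [ 6.e-04  1.e-04 -1.e+00] slide units now-axes [10.454  0.762  0.   ]
yaw err -0.16 rot z units 0.02
slide after turn [10.456  0.733  0.   ]
level rot units [ 0.001  0.004 -0.   ]
30 [78, 58, 56, 51, 55, 59, 56, 54, 61, 58, 58, 62, 54, 62, 58, 58, 58, 74, 90, 60, 57, 60, 60, 74, 94, 106, 109, 109]
40 [59, 57, 56, 59, 57, 55, 60, 56, 57, 61, 56, 60, 55, 58, 59, 60, 55, 61, 61, 60, 57, 61, 77, 99, 110, 111, 111, 109]
60 [78, 79, 78, 80, 79, 79, 81, 79, 80, 81, 82, 80, 79, 80, 80, 73, 57, 55, 57, 64, 84, 105, 113, 110, 111, 112, 110, 111]
80 [122, 121, 121, 122, 122, 122, 120, 124, 123, 123, 122, 123, 116, 85, 60, 60, 58, 84, 136, 148, 157, 154, 151, 154, 153, 153, 155, 152]
100 [121, 121, 123, 124, 125, 121, 123, 124, 124, 123, 119, 76, 54, 55, 61, 94, 143, 153, 154, 156, 154, 154, 156, 157, 155, 153, 155, 154]
120 [120, 122, 131, 146, 124, 120, 123, 128, 114, 78, 75, 76, 73, 110, 148, 157, 156, 155, 155, 152, 155, 155, 154, 155, 152, 152, 154, 152]
130 [125, 125, 123, 124, 124, 124, 124, 117, 76, 75, 76, 86, 119, 148, 156, 156, 156, 157, 154, 153, 155, 154, 153, 152, 156, 155, 154, 152]
145 line [143, 144, 143, 144, 143, 143, 144, 144, 141, 144, 141, 142, 150, 166, 190, 227, 227, 225, 226, 227, 204, 80, 34, 42, 45, 47, 44, 84, 176, 228, 225, 223, 222, 222, 222]
280 line [141, 141, 138, 144, 144, 134, 42, 11, 20, 13, 7, 34, 95, 146, 142, 141, 139, 140, 140, 140, 142, 140, 141, 143, 142, 140, 141, 142, 140, 140, 140, 140, 139, 141, 138]
```

View pics/w10z.png

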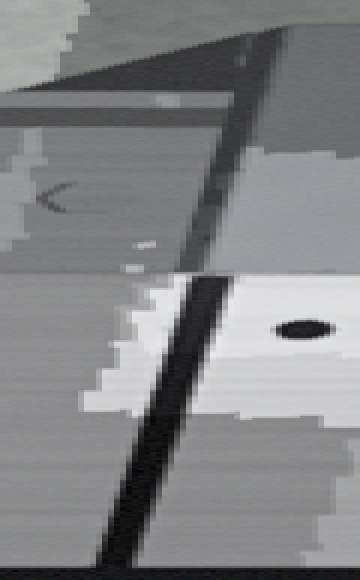

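View pics/ts10.png

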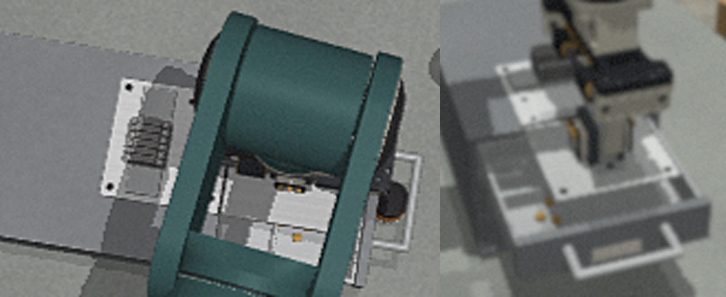

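Run:
```python
from h import *
s=bot.get_state()
gap([(425.3,30),(424.3,40),(421.8,60),(419.2,80),(417,100),(414.8,120),(413.5,130)],[(413.8,145),(410.8,175),(407.2,205),(404,235),(400.7,265),(399,280)],s)
print((s['tcp_pos'][:2]-EDGE)@U,(s['tcp_pos'][:2]-EDGE)@UY)
```

```text
edge yaw 80.00816 line yaw 80.586975
65 x in edge frame -0.4
0 x in edge frame 0.3
-65 x in edge frame 0.9
-70.28496605082479 -16.054187092934296
```

The line sits on the edge at −0.4 to +0.9 mm, and the independent top-camera estimate gives −0.3 mm. A last check on the drawer travel before handing in:

View pics/w10.png

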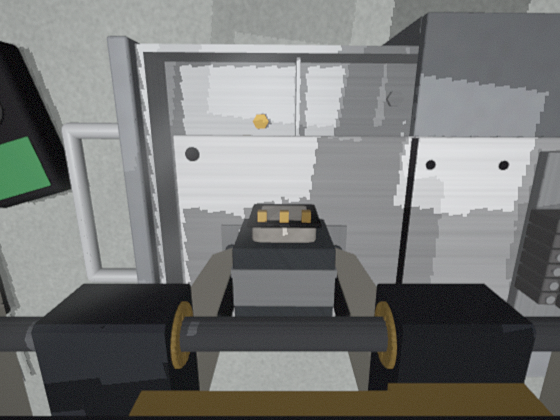

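Run:
```python
from h import *
s=bot.get_state()
n=U
e=wz((419.2,80),180,s)[:2]
for p in [(70,130),(82,205),(93,275)]: print('bar',(wz(p,151,s)[:2]-e)@n)
plan([0,0,198.8],80.6)
```

```text
bar -205.83529459006272
bar -206.39897147539483
bar -207.13839312137537
t 13.65 tcp [ 509.8 -121.6  198.9] F [ 0.9  3.1 -0.2] w 46.1 q [-0.28 -0.21  1.79  0.    1.56 -1.69]
tool y yaw 80.76 tilt axis z [ 6.e-04  0.e+00 -1.e+00] slide units now-axes [ 1.0453e+01  7.6300e-01 -5.0000e-03]
yaw err -0.16 rot z units 0.02
slide after turn [ 1.0455e+01  7.3300e-01 -5.0000e-03]
level rot units [ 0.001  0.004 -0.   ]
```

Run:
```python
from h import *
print(bot.job_done()); plan([0,0,198.8],80.6)
```

```text
the job is handed in; nothing more can be done
None
the job is handed in; nothing more can be done
```

I pulled the top drawer out to its stop and slid the plate out until its black line lay along the unit's front top edge. I handed the job in with the gripper still holding the transformer. `bot.job_done()` reports no verdict, so what follows rests on my own checks.

- **Drawer:** I felt the stop as a jump to about 40–50 N after some 146 mm of pull; the drawer had started ajar. At the end the wrist camera showed the handle bar about 206.5 mm in front of the edge. That puts the drawer at roughly 168 mm of travel, ±2 mm. It may have eased back 1–2 mm when I let the handle go.
- **Plate:** I gripped the transformer core, turned the plate about −4° and slid it out slowly. The tool height stayed steady to about 0.3 mm and the tool stayed within 0.003 rad of level.
- **Line on the edge:** The last wrist picture put the ends of the line at −0.4 and +0.9 mm from the edge. The end at the plate's −y edge was hidden by the gripper, so that figure is extrapolated along the fitted line. The estimate from the first top picture agreed, at −0.3 mm.
- **Position and grip:** The transformer was about 70 mm in front of the edge and 16 mm off the middle, gripped at 46 mm opening.

Two measurements disagreed:

- **Edge position:** Early on, the wrist and top cameras differed by about 5 mm on where the edge was. I did the final alignment from the line and edge seen together in the same wrist picture.
- **Edge angle:** Its measured angle scattered between 79.5° and 80.3°, against 80.6° for the line. Even at the worst of these, the line's ends shift by only about 1 mm.

I moved nothing near the other things on the bench and they looked undisturbed in the pictures, but I did not measure their positions again.

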